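# Tall balance weight off its rod and onto the scale

### The arm

A 6-joint arm with a two-finger parallel gripper is mounted at the origin on the work surface. World frame = base frame: x ahead of the robot, y to its left, z up, the work surface at z = 0. Lengths are in mm, angles in rad, forces in N, time in s.
With the tool pointing down it reaches from about 275 to 850 mm from the base axis. Payload 5.2 kg.
Tool frame: the origin (TCP) lies at the very end of the fingers, on their centre line; the grasp point (between the pads) lies 19 mm behind it; z points along the fingers, x is the direction in which the jaws open and shut, and the axes are right-handed (so a half turn about z gives the same grasp; the last joint's range is limited). The gripper opens to 85 mm and grips with 20 to 120 N. Pads are 22 mm wide; open, the fingers measure 114 mm over their backs; the gripper's body (76 mm by 85 mm) begins 54 mm behind the grasp point. The pads swing forward as they close: fully open they stand 13 mm farther back than shut.
Start: joints at [1.036, 0.259, 1.535, -0, 1.348, -0.203], TCP at [179.138, 520.014, 231.31] pointing down, gripper open.
Joint ranges: [-3.14, 3.14], [-0.91, 2.08], [0.19, 2.58], [-1.22, 4.36], [0.22, 2.71], [-3.12, 3.12]. Speed limits (rad/s): [2.57, 2.57, 3.14, 3.14, 3.14, 3.14].

### API

Orientations are given as a unit quaternion [x, y, z, w].
In Python, from cell import read_state, camera, ticket gives the robot as it stands.
- The arm moves only by the shell command python3 -m inch 'ROWS' [FORCE]. ROWS is JSON, a list that holds one entry, the list of rows, each a list of 7 numbers: the shift along the world's x, y, z normalised to -1 to 1, where 1 is 0.3 m, then the turn, a rotation vector about the world's x, y, z normalised to -1 to 1, where 1 is pi/2 rad, then the opening, from -1 (shut) to 1 (fully open). In form: [[[dx, dy, dz, rx, ry, rz, gripper], ...]]. A call has 1 to 5 rows; each row is the pose to reach, as a shift and turn from the pose commanded when the call began; what a row does not reach only later rows make up. A row lasts 1/8 s, in which the tool goes at most 62.5 mm and 10.7 degrees, less where a joint would pass 70% of its speed; a pose out of reach is approached as far as the arm can. A call with a number of a shift or a turn outside -1 to 1 is refused whole. A call with a gripper value outside its range is refused whole. The fingers move at their own pace and stop on an object; FORCE is the grip in N (left out, the last holds). Time passes only in rows, so rows that repeat a pose let the fingers close. It gives the time, the measured TCP pose, the force and the opening at its end, in the units of the state.
- read_state(): the state, without advancing time (a new reading comes with each control period).
- camera(name): name is "side" or "top" or "wrist"; returns a dict with "image" (480x640x3 uint8, blue, green, red), "depth" (480x640 float32, mm along the optical axis (not along the pixel's ray), 0 where there is no reading), "mtx" (3x3 intrinsics, pixels), "D" ([k1, k2, p1, p2, k3] as OpenCV has them; the pictures are not rectified), "view" (4x4, takes a point from world to camera coordinates). Camera axes: x right, y up, looking along -z (the intrinsics and any distortion apply to the point x, -y, -z); pixel columns grow to the right and rows downward; lengths in mm; the calibration is good to about 2 mm. A picture is of the moment at which its call begins.
- ticket.close_job(): hands the job in, once; it reports no verdict.
The state is a dict: "time": time; "q": joint angles; "dq": joint speeds; "effort": joint torques, N m; "eef_pos": TCP position; "orientation": TCP orientation; "ft_force": force on the tool from outside, world axes, zero at the start; "wrist_torque": the same for the moment, N m; "grip_width": opening from 0.0 (shut) to 1.0 (fully open).
Only numpy, scipy, OpenCV 4.12 (cv2) and the standard library are available. Lean on these libraries where they do the work, as an engineer would, in place of code of your own. Each camera call takes 0.05 s, during which the arm holds its last target.

### The job

In the club-fitting workshop two metal weights hang on the two rods of the small bench stand. Take the tall one off by sliding it out over the open end of its rod, then set it down upright in the middle of the bench scale's pan and let go; do not drop it. Leave the short weight hanging where it is.

Things in the scene. Friction and masses are not known exactly. Their poses are not given: they have to be found in the camera images.
- tall_weight_center (a point): Tall aluminium weight, 38 (x) x 38 (y) x 62 (z, up) mm, 0.14-0.26 kg; the point is its centre. A 26 x 26 mm window runs through along its y, roof underside 6 mm below the top, side walls 6 mm, solid below to a flat foot. Hangs upright, window roof on a stand rod (either one); lifted 9 mm it is clear of the rod all round. Grip from above across its x, 38 mm.
- short_weight_center (a point): Short aluminium weight, 38 x 38 x 38 mm, a square ring with the same 26 mm window along its y; the point is its centre. It hangs on the stand's other rod and stays there.
- stand: Fixed stand: 110 x 110 x 16 mm base, 30 mm square column (top 182 mm above the table), two level round steel rods, 8 mm thick, out of the column along the stand's +y and -y, axis 170 mm above the table. Each rod is fixed at the column; its outer end, 165 mm from the column's axis, is open, with no stop. Origin: centre of the base's underside, below the column; z up.
- pan (a point): Centre of the top face of the bench scale's flat, rimless square steel pan, 120 x 120 mm, 52 mm above the table, z up. The scale is fixed, the pan does not sink; its grey body (170 x 150 mm) lies below the pan. It stands to the left or right, nearer the robot than the stand.

How it is judged (in metres and radians):
At the end, for the whole second after the job is handed in: The tall weight stands upright (within 10 degrees) and at rest on the scale's pan, its centre within 35 mm of the pan's centre seen from above; the short weight still hangs on its rod, within 30 mm of where it started (horizontal distance between tall_weight_center and pan below 0.035 m and z of tall_weight_center in the frame of pan between 0.024 and 0.038 m and angle between tall_weight_center's own z axis and vertical below 0.17 rad and linear speed of tall_weight below 0.03 m/s and distance of short_weight_center from where it was at the start of the episode below 0.03 m); the robot touches nothing.
It fails at once if the tall weight is dropped onto the scale (moves faster than 0.6 m/s within 20 mm above the pan) (horizontal distance between tall_weight_center and pan below 0.08 m and z of tall_weight_center in the frame of pan below 0.051 m and linear speed of tall_weight above 0.6 m/s).
It also fails if it takes over 42 s, if anything falls off the work surface, if the arm or the gripper's body presses on something with over 40 N, if the wrist force passes 120 N, or if a joint passes its speed limit or range.

## Working session

There is one attempt and no reset: what is moved stays moved. The work goes in short steps, Python scripts to look and compute and a shell command to move; the robot and the scene stay as the last step left them, time stands still between calls to the robot, and variables do not carry over. Pictures are saved under pics/ and viewed, and the job is handed in when it is done.

```bash
ls; mkdir -p pics
python3 - <<'E'
from cell import read_state, camera
import cv2, numpy as np, pickle
s=read_state(); print({k:np.round(v,3) for k,v in s.items()})
for n in ["side","top","wrist"]:
    c=camera(n); cv2.imwrite(f"pics/{n}0.png",c["image"]); pickle.dump(c,open(f"{n}0.pkl","wb"))
    print(n,np.round(c["mtx"],1).tolist(),c["D"],np.round(c["view"],3).tolist())
E
```

```text
pics
{'time': np.float64(0.0), 'q': array([ 1.036,  0.259,  1.536,  0.   ,  1.348, -0.203]), 'dq': array([-0.   ,  0.   ,  0.001,  0.   , -0.   , -0.   ]), 'effort': array([ 2.0000e-03, -4.4603e+01, -2.9057e+01, -0.0000e+00,  1.2000e-02,
        0.0000e+00]), 'eef_pos': array([178.848, 519.548, 230.468]), 'orientation': array([ 0.814,  0.581, -0.001,  0.   ]), 'ft_force': array([-0.111, -0.329,  0.024]), 'wrist_torque': array([-0.014, -0.014, -0.044]), 'grip_width': np.float64(1.0)}
side [[512.5, 0.0, 321.0], [0.0, 512.5, 231.9], [0.0, 0.0, 1.0]] [-0.12758009  0.          0.          0.          0.        ] [[0.984, -0.179, -0.011, -489.74], [0.137, 0.705, 0.696, -168.765], [-0.117, -0.686, 0.718, -1020.846], [0.0, 0.0, 0.0, 1.0]]
top [[440.0, 0.0, 324.5], [0.0, 440.0, 241.7], [0.0, 0.0, 1.0]] [-0.07361307  0.          0.          0.          0.        ] [[0.013, -1.0, 0.021, 3.173], [0.996, 0.015, 0.087, -527.657], [-0.087, 0.02, 0.996, -761.495], [0.0, 0.0, 0.0, 1.0]]
wrist [[332.9, 0.0, 316.0], [0.0, 332.9, 241.6], [0.0, 0.0, 1.0]] [-0.01243008  0.          0.          0.          0.        ] [[0.326, 0.945, -0.003, -548.209], [-0.903, 0.311, -0.295, 39.352], [-0.279, 0.099, 0.955, -380.976], [0.0, 0.0, 0.0, 1.0]]
```

View pics/side0.png

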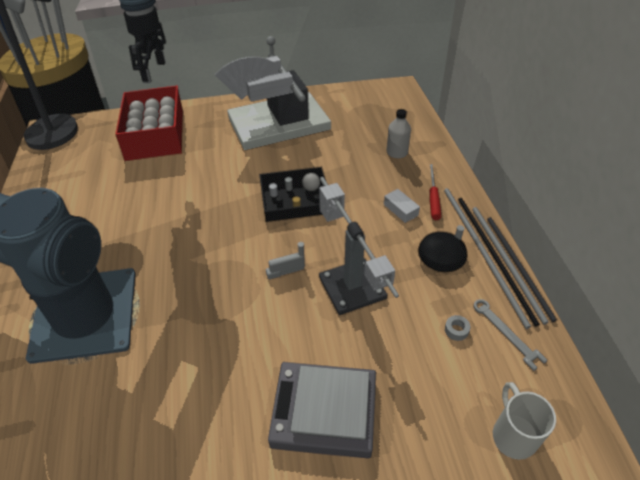

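View pics/top0.png

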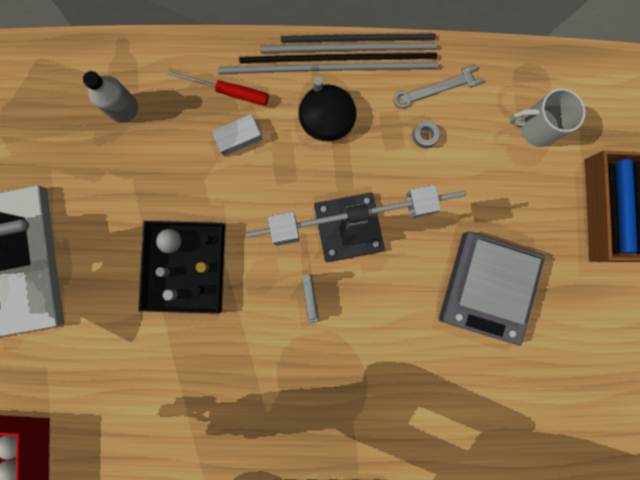

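View pics/wrist0.png

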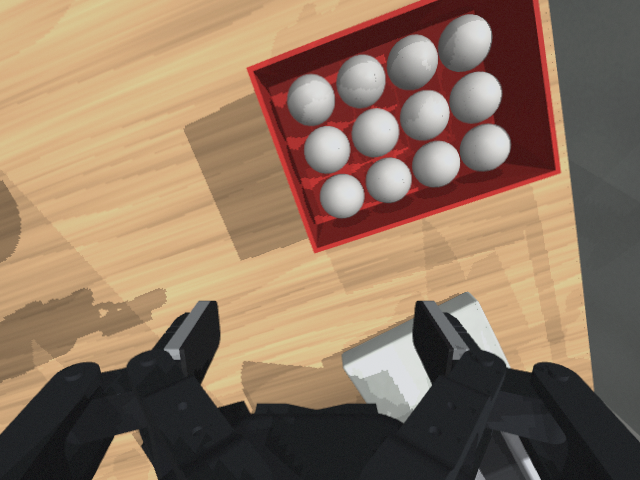

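The top view shows the stand near (348,225), weights at about (283,228) and (424,201), and the scale pan near (498,283). I still need to tell which weight is the tall one, so I'll zoom in on both.

Run:
```python
import cv2,numpy as np,pickle
s=pickle.load(open("side0.pkl","rb"));t=pickle.load(open("top0.pkl","rb"))
a=cv2.resize(s["image"][170:320,300:420],None,fx=5,fy=5,interpolation=2)[:600]
cv2.imwrite("pics/sz.png",a[:600,:])
b=cv2.resize(t["image"][170:270,230:480],None,fx=3.2,fy=3.2,interpolation=2)
cv2.imwrite("pics/tz.png",b)
```

```text
(no output)
```

View pics/sz.png

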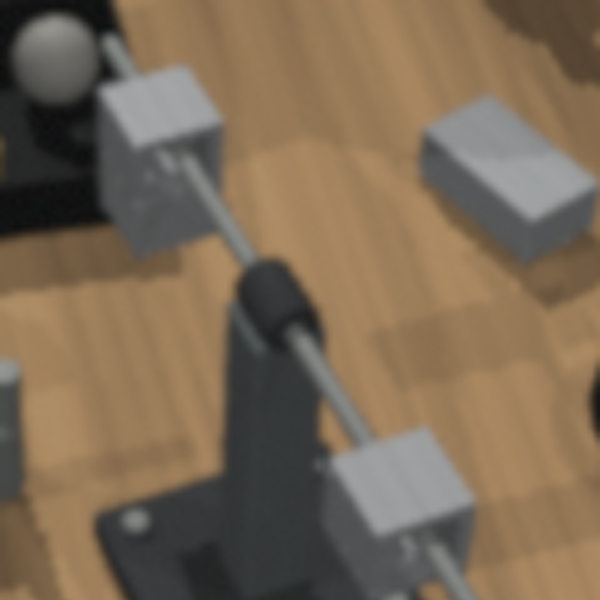

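View pics/tz.png

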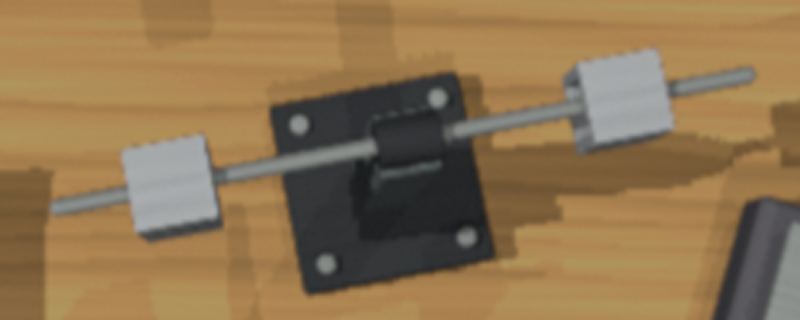

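```bash
cat > h.py <<'E'
import cv2,numpy as np,pickle
def ld(n): return pickle.load(open(n,"rb"))
def cloud(c):
    h,w=c["depth"].shape
    u,v=np.meshgrid(np.arange(w),np.arange(h))
    n=cv2.undistortPointsIter(np.stack([u,v],-1).reshape(-1,1,2).astype(np.float64),c["mtx"],c["D"],None,None,(3,40,1e-8)).reshape(h,w,2)
    d=c["depth"].astype(float)
    P=np.stack([n[...,0]*d,-n[...,1]*d,-d],-1)
    V=c["view"];W=(P-V[:3,3])@V[:3,:3]
    W[d<=0]=np.nan
    return W
def ray(c,uv,z):
    n=cv2.undistortPointsIter(np.array(uv,float).reshape(-1,1,2),c["mtx"],c["D"],None,None,(3,40,1e-8)).reshape(-1,2)
    V=c["view"];o=-V[:3,:3].T@V[:3,3]
    r=np.c_[n[:,0],-n[:,1],-np.ones(len(n))]@V[:3,:3]
    return o+r*((z-o[2])/r[:,2])[:,None]
E
python3 - <<'E'
from h import *
s=ld("side0.pkl");t=ld("top0.pkl")
a=cv2.resize(s["image"][170:320,310:410],None,fx=4,fy=4,interpolation=2)
cv2.imwrite("pics/sz2.png",a)
T=cloud(t);S=cloud(s)
for nm,W,img in (("top",T,t["image"]),("side",S,s["image"])):
    hi=(np.abs(W[...,2]-180)<6)&(np.linalg.norm(W[...,:2],axis=-1)>300)
    # weights' tops
    n,l,st,ce=cv2.connectedComponentsWithStats(hi.astype(np.uint8))
    for i in range(1,n):
        if st[i,4]>60:
            p=W[l==i]; r=cv2.minAreaRect(p[:,:2].astype(np.float32))
            print(nm,ce[i].round(),st[i],p.mean(0).round(1),np.round(r[0],1),np.round(r[1],1),round(r[2],1))
    # lower extents within region: points 100<z<176 near
    for z0 in range(100,180,6):
        m=(W[...,2]>z0)&(W[...,2]<z0+6)&(W[...,0]>450)&(W[...,0]<750)&(np.abs(W[...,1])<250)
        print(z0,[(int((m&(W[...,1]>a)&(W[...,1]<=a+50)).sum())) for a in range(-250,250,50)])
# pan
    m=(np.abs(W[...,2]-52)<5)&(W[...,1]<-100)&(W[...,0]<650)
    n,l,st,ce=cv2.connectedComponentsWithStats(m.astype(np.uint8))
    for i in range(1,n):
        if st[i,4]>300:
            p=W[l==i]; r=cv2.minAreaRect(p[:,:2].astype(np.float32)); print("pan",nm,ce[i].round(),p.mean(0).round(1),np.round(r[0],1),np.round(r[1],1),r[2])
E
```

```text
top [354. 213.] [ 245  185  221   58 2226] [555.6 -28.6 179.6] [556.9 -32.3] [ 38.2 327.2] 11.9
100 [0, 0, 0, 0, 8, 0, 0, 0, 0, 0]
106 [0, 0, 0, 0, 12, 0, 0, 0, 0, 0]
112 [0, 0, 0, 0, 10, 0, 0, 0, 0, 0]
118 [0, 0, 0, 0, 11, 0, 7, 0, 0, 0]
124 [0, 0, 0, 0, 11, 0, 11, 0, 0, 0]
130 [0, 0, 0, 0, 9, 0, 11, 0, 0, 0]
136 [0, 0, 0, 0, 14, 0, 11, 0, 0, 0]
142 [0, 0, 16, 0, 12, 0, 10, 0, 0, 0]
148 [0, 1, 64, 0, 14, 0, 13, 0, 0, 0]
154 [0, 1, 22, 0, 14, 0, 12, 0, 0, 0]
160 [0, 1, 16, 0, 57, 0, 13, 0, 0, 0]
166 [0, 8, 24, 10, 37, 11, 14, 4, 0, 0]
172 [0, 141, 76, 181, 140, 182, 60, 100, 0, 0]
178 [0, 12, 630, 0, 256, 1, 703, 0, 0, 0]
pan top [604. 220.] [ 571.8 -492.5   52. ] [ 574.6 -492.4] [  5.2 150.2] 89.92295837402344
pan top [622. 216.] [ 579.3 -528.7   52.3] [ 582. -530.] [135.9  10.1] 1.0812796354293823
pan top [500. 281.] [ 460.3 -293.8   53.5] [ 460.3 -295.6] [120.9 121.7] 73.48689270019531
side [96.  5.] [ 75   0  46  15 439] [ -88.3 1213.4  182.1] [ -81.1 1231.4] [118.2 165.3] 88.0
side [573.  70.] [494   0 146 138 715] [1290.4  471.9  180. ] [1290.3  550.7] [ 13.2 829.6] 0.2
side [2
[... 376 characters left out ...]
5 255  30  23 426] [ 577.2 -131.7  178.9] [ 577.4 -128.6] [39.2 43.7] 13.0
100 [0, 0, 0, 0, 35, 0, 0, 0, 0, 0]
106 [0, 0, 0, 0, 40, 0, 0, 0, 0, 0]
112 [0, 0, 0, 0, 41, 0, 1, 0, 0, 0]
118 [0, 0, 0, 0, 41, 0, 46, 0, 0, 0]
124 [0, 0, 0, 0, 39, 0, 54, 0, 0, 0]
130 [0, 0, 0, 0, 47, 0, 36, 0, 0, 0]
136 [0, 0, 0, 0, 32, 0, 43, 0, 0, 0]
142 [0, 11, 91, 0, 35, 0, 77, 0, 0, 0]
148 [0, 8, 52, 0, 32, 0, 57, 0, 0, 0]
154 [0, 6, 33, 0, 34, 0, 37, 0, 0, 0]
160 [0, 10, 32, 0, 55, 0, 36, 0, 0, 0]
166 [0, 65, 45, 38, 45, 39, 36, 19, 0, 0]
172 [0, 63, 113, 66, 78, 50, 80, 12, 0, 0]
178 [0, 6, 328, 0, 85, 0, 218, 0, 0, 0]
pan side [331. 402.] [ 461.  -298.    50.9] [ 462.  -294.9] [121.9 121. ] 72.9227294921875
```

View pics/sz2.png

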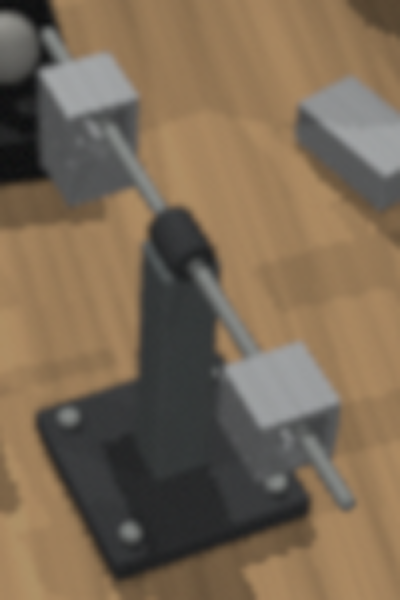

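Run:
```python
from h import *
for n in ("top","side"):
    c=ld(n+"0.pkl");W=cloud(c)
    for nm,y0,y1 in (("tall",45,105),("short",-165,-95)):
        m=(W[...,2]>176.5)&(W[...,2]<186)&(W[...,0]>480)&(W[...,0]<640)&(W[...,1]>y0)&(W[...,1]<y1)
        m=cv2.morphologyEx(m.astype(np.uint8),cv2.MORPH_OPEN,np.ones((5,5),np.uint8))>0
        k=max(cv2.findContours(m.astype(np.uint8),0,1)[0],key=cv2.contourArea)
        q=ray(c,k.reshape(-1,2),180)[:,:2].astype(np.float32)
        r=cv2.minAreaRect(q); p=W[m]
        print(n,nm,m.sum(),p.mean(0).round(1),[np.round(x,1) for x in r])
    # rod points
    m=(W[...,2]>170)&(W[...,2]<177)&(W[...,0]>480)&(W[...,0]<640)&(W[...,1]>-230)&(W[...,1]<180)
    p=W[m]; L=cv2.fitLine(p[:,:2].astype(np.float32),cv2.DIST_HUBER,0,.01,.01).ravel(); s=(p[:,:2]-L[2:])@L[:2]
    i,j=s.argmin(),s.argmax(); print(n,"rod",L.round(3),p[i].round(1),p[j].round(1),np.degrees(np.arctan2(L[1],L[0])))
t=cloud(ld("top0.pkl"))
for y0 in range(80,320,30):
    m=(t[...,0]>440)&(t[...,0]<580)&(t[...,1]>y0)&(t[...,1]<y0+30); print(y0,np.nanmax(t[m][:,2]).round())
```

```text
top tall 695 [534.4  73.7 181.1] [array([534.5,  73.8]), array([38.3, 38.1]), np.float64(11.6)]
top short 624 [ 576.8 -130.6  181.3] [array([ 577.6, -131.1]), array([38.2, 38.3]), np.float64(10.6)]
top rod [ 2.03000e-01 -9.79000e-01  5.56079e+02 -3.16350e+01] [523.7 127.9 175.2] [ 589.8 -194.5  173.2] -78.28859
side tall 180 [539.5  73.9 179.3] [array([540. ,  72.7]), array([38.6, 29.4]), np.float64(79.2)]
side short 357 [ 576.8 -130.2  179.2] [array([ 576.7, -131.5]), array([39.1, 38.6]), np.float64(12.1)]
side rod [ 2.04000e-01 -9.79000e-01  5.61666e+02 -6.02690e+01] [522.8 126.4 170.3] [ 593.  -192.4  170.3] -78.25529
80 184.0
110 178.0
140 5.0
170 39.0
200 40.0
230 39.0
260 51.0
290 49.0
```

The tall weight is the +y one, at (534.5, 74): its foot is at about z 118, against about 142 for the other. The rod lies at yaw 11.7°. Before moving I'll check what stands along the approach path.

Run:
```python
from h import *
t=cloud(ld("top0.pkl")); s=cloud(ld("side0.pkl"))
for nm,W in (("top",t),("side",s)):
  print(nm)
  for y0 in range(600,-400,-50):
    print(y0,[ (int(np.nanmax(W[m][:,2])) if (m:=(W[...,0]>x0)&(W[...,0]<=x0+50)&(W[...,1]>y0)&(W[...,1]<=y0+50)).sum()>3 else None) for x0 in range(150,700,50)])
```

```text
top
600 [4, 4, 3, 4, None, None, None, None, 32, 32, 4]
550 [76, 76, 4, 25, 34, 35, 92, 101, 101, 35, 5]
500 [93, 93, 4, 4, 35, 134, 112, 161, 103, 34, 4]
450 [4, 5, 5, 4, 33, 33, 25, 162, 4, 4, 5]
400 [6, 4, 4, 4, 4, 5, 4, 4, 4, 5, 4]
350 [4, 4, 4, 4, 4, 5, 4, 4, 5, 4, 5]
300 [5, 5, 5, 4, 5, 39, 38, 44, 40, 5, 5]
250 [5, 6, 5, 5, 36, 38, 36, 50, 39, 4, 4]
200 [4, 5, 4, 5, 39, 38, 32, 40, 39, 4, 32]
150 [5, 5, 4, 6, 36, 38, 38, 38, 39, 5, 33]
100 [4, 5, 5, 5, 6, 5, 5, 177, 4, 5, 5]
50 [5, 4, 6, 4, 5, 5, 5, 184, 183, 5, 5]
0 [4, 6, 5, 6, 48, 48, 78, 178, 176, 19, 5]
-50 [5, 5, 4, 5, 5, 6, 17, 183, 188, 22, 6]
-100 [6, 5, 5, 5, 6, 6, 5, 24, 177, 24, 5]
-150 [6, 5, 6, 6, 6, 4, 6, 5, 184, 5, 4]
-200 [5, 5, 5, 6, 38, 33, 5, 5, 181, 5, 5]
-250 [5, 5, 6, 5, 42, 56, 56, 55, 28, 4, 6]
-300 [5, 5, 5, 5, 55, 56, 57, 57, 6, 6, 6]
-350 [5, 5, 5, 31, 57, 57, 57, 57, 6, 5, 5]
side
600 [91, 76, 2, 32, 32, 34, 192, 172, 128, 31, 4]
550 [320, 345, 2, 213, 224, 226, 216, 180, 131, 33, 5]
500 [411, 428, 3, 3, 148, 182, 181, 182, 121, 32, 2]
450 [441, 437, 4, 4, 32, 33, 25, 160, 3, 2, 3]
400 [346, 3, 2, 2, 3, 2, 2, 1, 3, 2, 3]
350 [4, 2, 2, 3, 2, 2, 1, 1, 2, 3, 1]
300 [3, 2, 2, 3, 3, 36, 36, 36, 35, 3, 2]
250 [4, 2, 3, 2, 4, 37, 33, 46, 34, 4, 2]
200 [3, 4, 4, 3, 4, 35, 34, 36, 3, 4, 28]
150 [4, 4, 4, 3, 4, 37, 38, 36, 3, 4, 30]
100 [3, 3, 4, 4, 3, 3, 4, 174, 3, 3, 4]
50 [3, 3, 4, 4, 4, 3, 3, 182, 181, 3, 2]
0 [3, 3, 3, 4, 47, 47, 77, 175, 173, 14, 3]
-50 [4, 4, 3, 3, 3, 4, 16, 182, 184, 3, 3]
-100 [5, 4, 3, 2, 3, 4, 4, 22, 176, 21, 2]
-150 [3, 3, 3, 3, 2, 3, 4, 2, 182, 168, 2]
-200 [5, 2, 3, 3, 35, 3, 3, 4, 181, 4, 2]
-250 [3, 4, 3, 3, 40, 54, 54, 53, 3, 2, 3]
-300 [3, 3, 4, 3, 50, 54, 55, 55, 2, 3, 3]
-350 [4, 4, 3, 33, 54, 55, 55, 54, 4, 4, 4]
```

```bash
python3 -m inch '[[[0.09,-0.18,0.02,0,0,-0.09,1],[0.18,-0.36,0.04,0,0,-0.18,1],[0.27,-0.54,0.06,0,0,-0.27,1],[0.36,-0.72,0.08,0,0,-0.36,1],[0.45,-0.9,0.1,0,0,-0.45,1]]]' 40; python3 -c "
from cell import read_state as r
s=r();print(s['time'],s['eef_pos'],s['orientation'],s['q'])"
```

```text
time: 0.78
eef_pos: [314.5, 248.3, 261.5]
orientation: [0.965, 0.261, 0.0, 0.0]
ft_force: [1.1, 0.5, 0.7]
grip_width: 0.997
0.775 [314.49605453 248.27009919 261.46996762] [9.65349843e-01 2.60959076e-01 1.99731845e-04 4.17446990e-05] [ 3.88199180e-01 -4.07728678e-02  1.80263673e+00 -1.34788657e-04
  1.37934275e+00 -1.39806349e-01]
```

```bash
python3 -m inch '[[[0.15,-0.12,0,0,0,-0.04,1],[0.3,-0.24,0,0,0,-0.08,1],[0.45,-0.36,0,0,0,-0.12,1],[0.6,-0.48,-0.03,0,0,-0.16,1],[0.735,-0.587,-0.07,0,0,-0.206,1]]]'; python3 -m inch '[[[0,0,0,0,0,0,1],[0,0,0,0,0,0,1]]]';python3 - <<'E'
from cell import read_state, camera
import cv2,pickle,numpy as np
s=read_state();print(s['time'],s['eef_pos'],s['orientation'],np.degrees(2*np.arctan2(s['orientation'][1],s['orientation'][0])))
for n in ["top","wrist"]:
    c=camera(n);cv2.imwrite(f"pics/{n}1.png",c["image"]);pickle.dump(c,open(n+"1.pkl","wb"))
E
```

```text
time: 1.4
eef_pos: [536.2, 72.2, 240.1]
orientation: [0.995, 0.103, 0.0, 0.0]
ft_force: [0.5, 1.2, -0.0]
grip_width: 1.002
time: 1.65
eef_pos: [534.0, 74.1, 239.8]
orientation: [0.995, 0.104, -0.001, -0.0]
ft_force: [-1.4, 0.5, -0.2]
grip_width: 1.001
1.65 [533.9959814   74.0818757  239.78560039] [ 9.94568096e-01  1.04083659e-01 -8.74410896e-04 -3.59254760e-04] 11.948755040595568
```

View pics/wrist1.png

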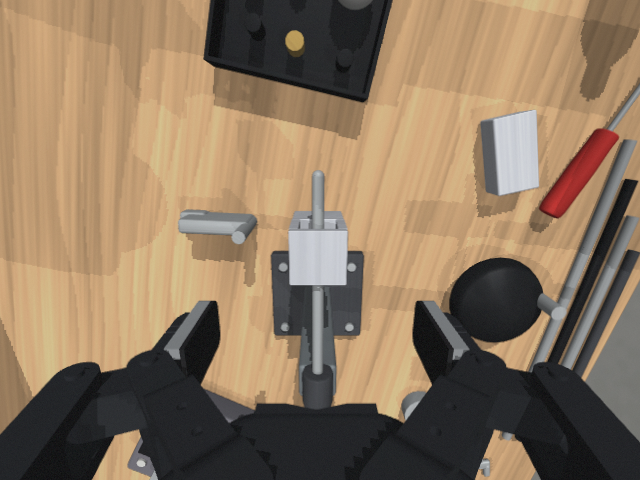

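The weight's top spans (290–347, 228–285), and the rod runs straight up the image at column 318, midway between the fingers. I'll check the position against the wrist camera.

```bash
python3 - <<'E'
from h import *
c=ld("wrist1.pkl");W=cloud(c)
m=(np.abs(W[...,2]-180)<5)&(W[...,1]>45)&(W[...,1]<105)&(W[...,0]>490)&(W[...,0]<580)
m=cv2.morphologyEx(m.astype(np.uint8),cv2.MORPH_OPEN,np.ones((5,5),np.uint8))
m[:225]=0
k=max(cv2.findContours(m,0,1)[0],key=cv2.contourArea);print(cv2.boundingRect(k),W[m>0].mean(0))
print(cv2.minAreaRect(ray(c,k.reshape(-1,2),180)[:,:2].astype(np.float32)))
E
python3 -m inch '[[[0,0,-0.08,0,0,0,1],[0,0,-0.16,0,0,0,1],[0,0,-0.24,0,0,0,1],[0,0,-0.324,0,0,0,1],[0,0,-0.324,0,0,0,1]]]'
```

```text
(288, 229, 59, 56) [534.45371068  76.20668739 180.884368  ]
((534.6696166992188, 75.426513671875), (37.96329116821289, 38.02077102661133), 12.017583847045898)
time: 2.38
eef_pos: [532.6, 75.1, 142.2]
orientation: [0.994, 0.105, -0.002, -0.0]
ft_force: [0.2, 0.0, -0.1]
grip_width: 0.998
```

```bash
python3 -m inch '[[[0,0,0,0,0,0,-0.1],[0,0,0,0,0,0,-0.1],[0,0,0,0,0,0,-0.3],[0,0,0,0,0,0,-1],[0,0,0,0,0,0,-1]]]' 60;  python3 -m inch '[[[0,0,0,0,0,0,-1],[0,0,0,0,0,0,-1],[0,0,0,0,0,0,-1]]]'
```

```text
time: 3.0
eef_pos: [535.5, 74.0, 144.4]
orientation: [0.995, 0.104, 0.001, 0.0]
ft_force: [-0.7, 0.8, 5.7]
grip_width: 0.435
time: 3.38
eef_pos: [535.5, 74.0, 144.4]
orientation: [0.995, 0.104, 0.001, 0.0]
ft_force: [-0.5, 1.2, 6.7]
grip_width: 0.439
```

```bash
python3 -m inch '[[[0,0,0.015,0,0,0,-1],[0,0,0.03,0,0,0,-1],[0,0,0.03,0,0,0,-1],[0,0,0.03,0,0,0,-1]]]'
python3 - <<'E'
from cell import read_state, camera
import cv2,pickle,numpy as np
s=read_state();print(s['time'],s['eef_pos'],s['ft_force'])
for n in ["side","top","wrist"]:
    c=camera(n);pickle.dump(c,open(n+"2.pkl","wb"));cv2.imwrite(f"pics/{n}2.png",c["image"])
a=cv2.imread("pics/side2.png")[150:290,290:430];cv2.imwrite("pics/s2z.png",cv2.resize(a,None,fx=4,fy=4,interpolation=2))
E
```

```text
time: 3.88
eef_pos: [534.5, 73.9, 151.9]
orientation: [0.995, 0.104, -0.0, -0.0]
ft_force: [-0.0, 0.4, -2.2]
grip_width: 0.432
3.875 [534.47015078  73.88818082 151.90682332] [-0.04890885  0.40835977 -2.23270439]
```

View pics/s2z.png

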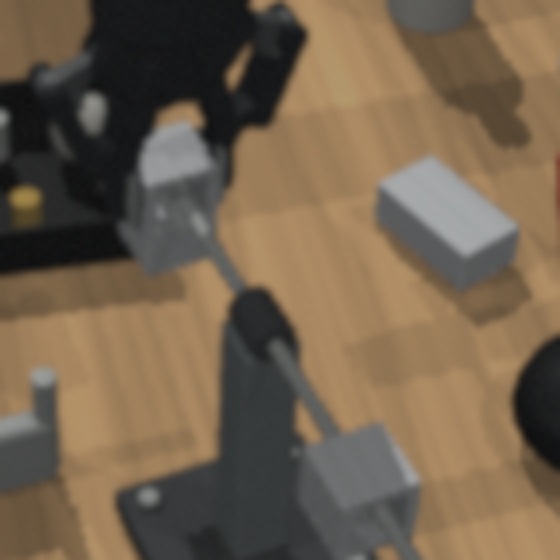

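View pics/wrist2.png

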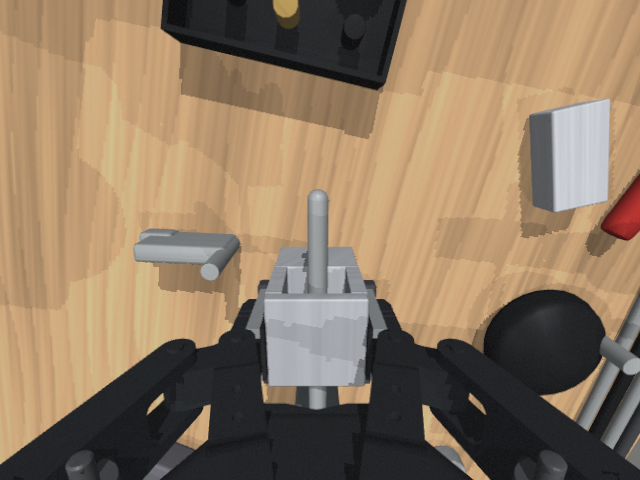

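The weight is off the rod (about 2.2 N of weight on the wrist). The rod sits at column 318, centred in the window between about 290 and 345. I'll slide it out along the rod.

```bash
python3 -m inch '[[[-0.0135,0.065,0,0,0,0,-1],[-0.027,0.131,0,0,0,0,-1],[-0.0405,0.196,0,0,0,0,-1],[-0.054,0.261,0,0,0,0,-1],[-0.0675,0.326,0,0,0,0,-1]]]'; python3 -m inch '[[[-0.0135,0.065,0,0,0,0,-1],[-0.02,0.1,0,0,0,0,-1],[-0.02,0.1,0,0,0,0,-1]]]'
python3 - <<'E'
from cell import read_state, camera
import cv2,pickle,numpy as np
for n in ["side","top"]:
    c=camera(n);pickle.dump(c,open(n+"3.pkl","wb"));cv2.imwrite(f"pics/{n}3.png",c["image"])
E
```

```text
time: 4.65
eef_pos: [514.0, 173.4, 152.2]
orientation: [0.995, 0.104, 0.0, -0.0]
ft_force: [-0.3, -0.3, -1.9]
grip_width: 0.436
time: 5.03
eef_pos: [508.2, 202.5, 152.1]
orientation: [0.994, 0.105, -0.0, 0.0]
ft_force: [0.5, -0.2, -1.3]
grip_width: 0.435
```

View pics/side3.png

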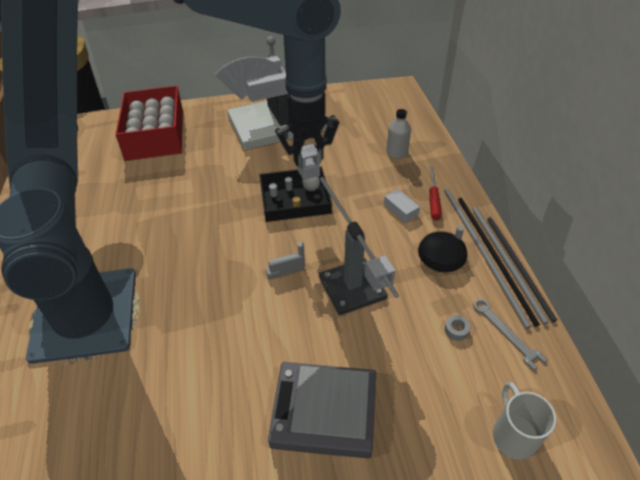

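View pics/top3.png

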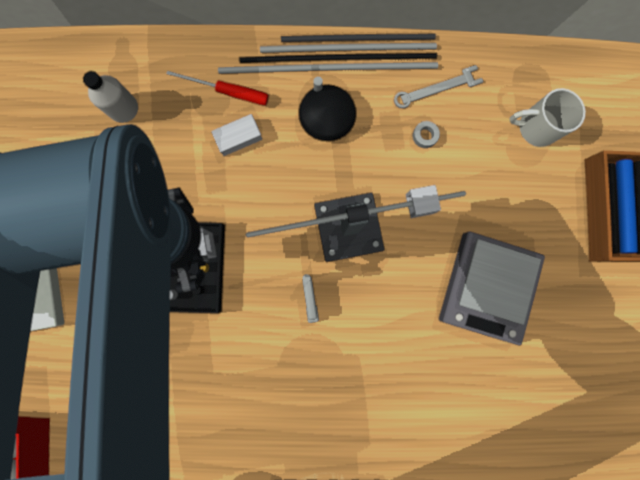

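The weight is off the rod's open end, and the short weight hasn't moved. Next I'll lift the tall one and swing across to the pan.

```bash
python3 -m inch '[[[-0.1,0,0.15,0,0,0,-1],[-0.2,0,0.3,0,0,0,-1],[-0.3,-0.1,0.33,0,0,0,-1],[-0.4,-0.25,0.33,0,0,0,-1],[-0.45,-0.42,0.33,0,0,0,-1]]]'; python3 -m inch '[[[0,-0.17,0,0,0,0,-1],[0,-0.34,0,0,0,0,-1],[0,-0.51,0,0,0,0,-1],[0,-0.68,0,0,0,0,-1],[0.04,-0.84,0,0,0,0,-1]]]'; python3 -m inch '[[[0.07,-0.1,0,0,0,0,-1],[0.15,-0.2,0,0,0,0,-1],[0.22,-0.3,0,0,0,0,-1],[0.25,-0.395,0,0,0,0,-1],[0.25,-0.395,0,0,0,0,-1]]]'; python3 -m inch '[[[0,0,0,0,0,0,-1],[0,0,0,0,0,0,-1]]]'
```

```text
time: 5.75
eef_pos: [372.0, 74.5, 251.4]
orientation: [0.995, 0.105, 0.001, 0.0]
ft_force: [1.5, 0.3, -1.9]
grip_width: 0.437
time: 6.38
eef_pos: [384.4, -178.7, 251.4]
orientation: [0.995, 0.103, 0.0, 0.0]
ft_force: [0.4, 0.7, -2.4]
grip_width: 0.438
time: 7.0
eef_pos: [460.2, -297.4, 250.5]
orientation: [0.995, 0.103, -0.0, 0.0]
ft_force: [-0.2, -0.1, -1.4]
grip_width: 0.437
time: 7.25
eef_pos: [460.0, -294.1, 251.3]
orientation: [0.995, 0.104, -0.0, -0.0]
ft_force: [0.3, 0.1, -1.8]
grip_width: 0.437
```

Run:
```python
from cell import camera,read_state
from h import *
print(read_state()["eef_pos"])
for n in ["side","wrist"]:
    c=camera(n);pickle.dump(c,open(n+"4.pkl","wb"));cv2.imwrite(f"pics/{n}4.png",c["image"])
    W=cloud(c)
    m=(np.abs(W[...,0]-460)<45)&(np.abs(W[...,1]+294)<45)&(W[...,2]>190)&(W[...,2]<300)&(c["image"].min(-1)>70)
    m[:10]=0
    print(n,m.sum())
    ys,xs=np.nonzero(m);print(xs.min(),xs.max(),ys.min(),ys.max(),np.nanpercentile(W[m],[1,50,99],axis=0).round(1).tolist())
c=ld("side4.pkl")
cv2.imwrite("pics/s4z.png",cv2.resize(c["image"][200:440,240:440],None,fx=2.5,fy=2.5,interpolation=2))
```

```text
[ 459.96102947 -294.13329147  251.28498955]
side 1274
299 353 307 358 [[438.0, -315.8, 226.0], [463.3, -307.5, 271.6], [486.1, -279.5, 289.8]]
wrist 14419
204 456 247 386 [[434.8, -311.9, 230.9], [458.8, -284.0, 287.5], [481.9, -270.9, 290.8]]
```

View pics/s4z.png

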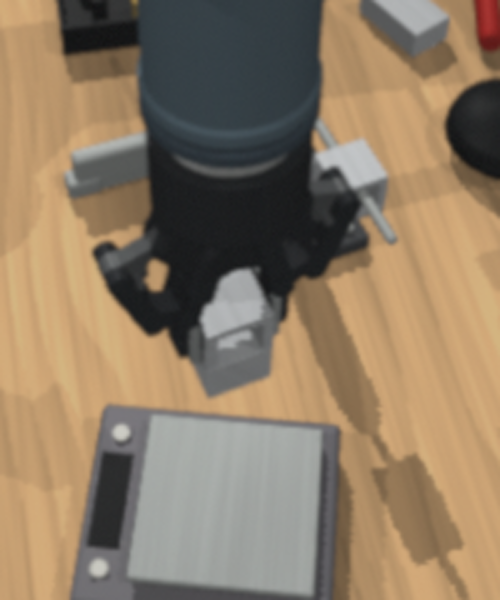

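View pics/wrist4.png

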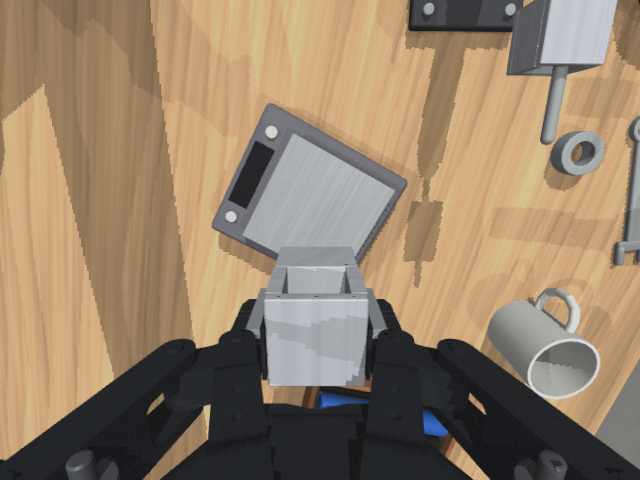

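The weight hangs upright in the jaws with its foot at z≈226, i.e. 25.5 mm below the TCP, so contact should come at TCP z≈77.5. I'll go down to about 20 mm above that, then ease down.

```bash
python3 -m inch '[[[0,0,-0.12,0,0,0,-1],[0,0,-0.24,0,0,0,-1],[0,0,-0.36,0,0,0,-1],[0,0,-0.46,0,0,0,-1],[0,0,-0.51,0,0,0,-1]]]'; python3 -m inch '[[[0,0,-0.02,0,0,0,-1],[0,0,-0.04,0,0,0,-1],[0,0,-0.04,0,0,0,-1],[0,0,-0.04,0,0,0,-1]]]'
```

```text
time: 7.98
eef_pos: [459.7, -293.7, 96.8]
orientation: [0.995, 0.104, -0.001, -0.001]
ft_force: [0.8, 0.5, -0.5]
grip_width: 0.436
time: 8.48
eef_pos: [460.8, -295.1, 86.8]
orientation: [0.995, 0.104, 0.0, 0.001]
ft_force: [-0.4, 0.7, -1.8]
grip_width: 0.434
```

```bash
python3 -m inch '[[[0,0,-0.01,0,0,0,-1],[0,0,-0.02,0,0,0,-1],[0,0,-0.02,0,0,0,-1]]]'; python3 -m inch '[[[0,0,-0.005,0,0,0,-1],[0,0,-0.005,0,0,0,-1]]]';  python3 -m inch '[[[0,0,-0.005,0,0,0,-1],[0,0,-0.005,0,0,0,-1]]]'
```

```text
time: 8.85
eef_pos: [460.2, -294.6, 79.8]
orientation: [0.995, 0.104, -0.0, -0.0]
ft_force: [-0.6, 1.1, -1.3]
grip_width: 0.435
time: 9.1
eef_pos: [460.4, -294.8, 78.6]
orientation: [0.995, 0.104, 0.0, 0.0]
ft_force: [-0.5, -0.4, -1.9]
grip_width: 0.439
time: 9.35
eef_pos: [460.5, -294.9, 78.5]
orientation: [0.995, 0.104, 0.0, 0.0]
ft_force: [-2.1, 1.7, 9.2]
grip_width: 0.435
```

Contact: the wrist force swung from -1.9 to +9.2 N at TCP z 78.5. I'll ease the grip, then open.

```bash
python3 -m inch '[[[0,0,0,0,0,0,-0.1],[0,0,0,0,0,0,0],[0,0,0,0,0,0,0.2],[0,0,0,0,0,0,0.5],[0,0,0,0,0,0,0.5]]]' 20
python3 - <<'E'
from cell import camera,read_state
from h import *
c=camera("wrist");cv2.imwrite("pics/wrist5.png",c["image"])
E
```

```text
time: 9.98
eef_pos: [460.4, -294.8, 77.0]
orientation: [0.995, 0.104, -0.0, -0.0]
ft_force: [-0.0, 0.1, -0.4]
grip_width: 0.75
```

View pics/wrist5.png

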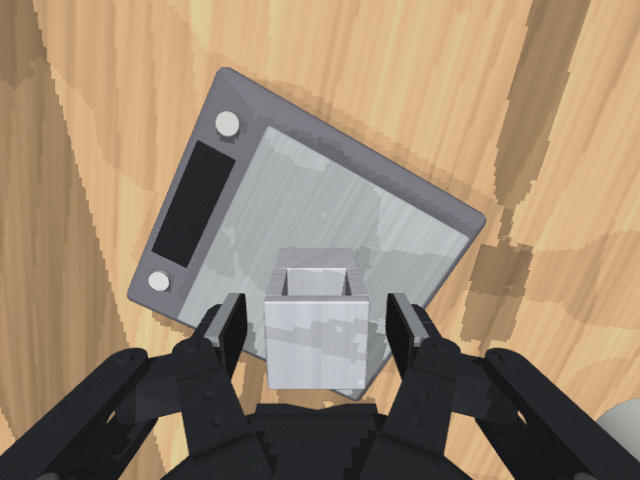

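The weight stands free at (265–368, 248–388), with gaps to both pads (left one near column 240, right one near 390). I'll back off straight up and move the arm aside so the top camera can see.

```bash
python3 -m inch '[[[0,0,0.05,0,0,0,0.5],[0,0,0.15,0,0,0,0.5],[0,0,0.3,0,0,0,0.5],[0,0,0.45,0,0,0,0.5],[0,0,0.55,0,0,0,0.5]]]'; python3 -m inch '[[[-0.12,0.12,0,0,0,0,0.5],[-0.24,0.24,0,0,0,0,0.5],[-0.3,0.4,0,0,0,0,0.5],[-0.3,0.55,0,0,0,0,0.5],[-0.3,0.55,0,0,0,0,0.5]]]';python3 -m inch '[[[0,0,0,0,0,0,0.5],[0,0,0,0,0,0,0.5],[0,0,0,0,0,0,0.5]]]'
python3 - <<'E'
from cell import camera,read_state
from h import *
for n in ["side","top"]:
    c=camera(n);cv2.imwrite(f"pics/{n}6.png",c["image"]);W=cloud(c)
    m=(np.abs(W[...,2]-114)<5)&(np.abs(W[...,0]-460)<80)&(np.abs(W[...,1]+295)<80)
    m=cv2.morphologyEx(m.astype(np.uint8),cv2.MORPH_OPEN,np.ones((3,3),np.uint8))
    k=max(cv2.findContours(m,0,1)[0],key=cv2.contourArea)
    r=cv2.minAreaRect(ray(c,k.reshape(-1,2),114)[:,:2].astype(np.float32))
    print(n,"tall top",W[m>0].mean(0).round(1),[np.round(x,1) for x in r], np.linalg.norm(np.array(r[0])-[461,-295.3]).round(1))
    p=W[m>0];A=np.c_[p[:,:2],np.ones(len(p))];print(" slope",np.linalg.lstsq(A,p[:,2],rcond=None)[0][:2].round(3))
    m=(np.abs(W[...,2]-180)<4)&(W[...,0]>540)&(W[...,0]<620)&(W[...,1]>-165)&(W[...,1]<-95)
    m=cv2.morphologyEx(m.astype(np.uint8),cv2.MORPH_OPEN,np.ones((5,5),np.uint8))>0
    print(" short",m.sum(),W[m].mean(0).round(1))
E
```

```text
time: 10.65
eef_pos: [460.9, -295.2, 245.9]
orientation: [0.995, 0.104, 0.001, 0.002]
ft_force: [-0.2, -0.4, -0.3]
grip_width: 0.753
time: 11.28
eef_pos: [369.9, -127.4, 243.4]
orientation: [0.994, 0.106, 0.001, 0.0]
ft_force: [0.2, -0.2, 0.2]
grip_width: 0.748
time: 11.65
eef_pos: [370.5, -130.6, 242.0]
orientation: [0.995, 0.103, -0.0, -0.0]
ft_force: [-0.5, -0.0, 0.1]
grip_width: 0.751
side tall top [ 460.3 -294.7  112.8] [array([ 460. , -295.2]), array([37.3, 39.2]), np.float64(12.6)] 1.0
 slope [-0.004  0.001]
 short 383 [ 576.8 -131.3  179.1]
top tall top [ 459.6 -294.1  115.4] [array([ 459.7, -294.6]), array([37.5, 40.4]), np.float64(11.1)] 1.5
 slope [-0.002 -0.015]
 short 626 [ 577.  -130.3  181.3]
```

View pics/side6.png

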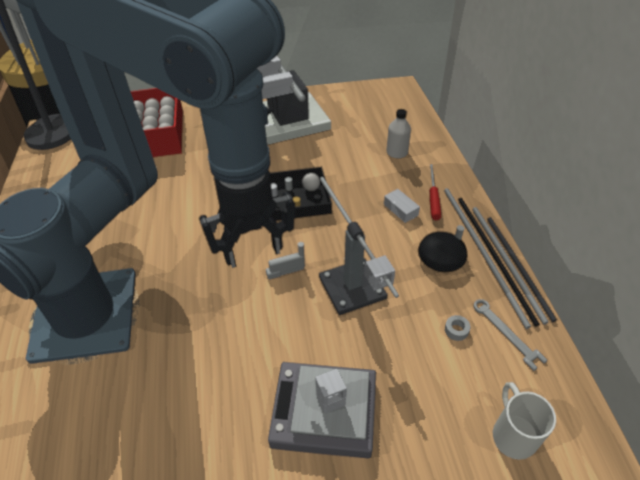

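View pics/top6.png

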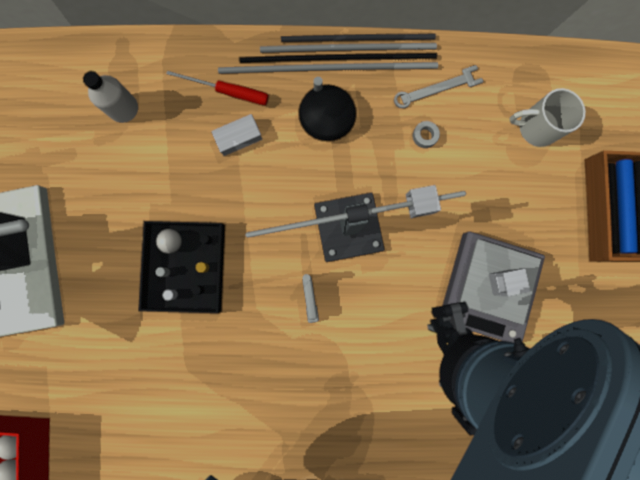

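The weight stands upright in the middle of the pan (side view (331,385), top view (512,283)). The short weight still hangs at (424,201), and the arm is clear of everything, so I'll hand in.

```bash
python3 -c "
from cell import ticket
print(ticket.close_job())"
```

```text
the job is handed in; nothing more can be done
None
```

The tall weight is standing upright in the middle of the scale's pan, released, and the job was handed in at about 11.8 s of the 42 s allowed. I gripped it across its x, lifted it about 8 mm off the rod and slid it out over the open +y end. I lowered it until the wrist force showed contact (about 9 N), then opened the fingers.

**Last checks (side and top cameras):**
- **Position:** the tall weight's centre is 1.0 mm (side) and 1.5 mm (top) from the pan's centre. Its top measures 112.8 and 115.4 mm above the table, against 114 expected, and is level to within 1 degree.
- **Short weight:** it still hangs on its rod, within about 1 mm of where it started.
- **Robot:** the arm is clear of everything, and the wrist force is close to zero.

None of the final checks failed. The two cameras disagree by about 2 mm in height, in line with their calibration. An early side-camera reading of the tall weight on its rod was about 5 mm off in x. I used the top-camera value, and the wrist camera agreed with it.

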